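# Close the open seam in a row of interlocking channels

### The arm

A 6-joint arm with a two-finger parallel gripper is mounted at the origin on the work surface. World frame = base frame: x ahead of the robot, y to its left, z up, the work surface at z = 0. Lengths are in m, angles in rad, forces in N, time in s.
With the tool pointing down it reaches from about 0.35 to 0.85 m from the base axis. Payload 8.1 kg.
Tool frame: the origin (TCP) lies between the finger pads; the fingertips stand 8 mm ahead of it and the grasp point (between the pads) lies 11 mm behind it (robot.tip_reach is the y of the fingertips in the tool frame, in m); y points along the fingers, z is the direction in which the jaws open and shut, and the axes are right-handed (so a half turn about y gives the same grasp; the last joint's range is limited). The gripper opens to 93 mm and grips with 3 to 60 N. Pads are 15 mm wide; open, the fingers measure 128 mm over their backs; the gripper's body (75 mm by 188 mm) begins 65 mm behind the grasp point.
Start: joints at [-1.338, 0.13, 1.488, -0, 1.523, -0.085], TCP at [0.188, -0.57, 0.227] pointing down, gripper open.
Joint ranges: [-2.96, 2.96], [-0.89, 2.26], [0.02, 2.5], [-1.34, 4.48], [0, 2.73], [-2.66, 2.66]. Speed limits (rad/s): [2.39, 2.39, 2.79, 3.14, 3.14, 3.14].

### API

Orientations are given as a rotation vector (axis times angle).
In Python, from plant import robot gives the robot as it stands.
- The arm moves only by the tool carry_out, never from a script. Its argument "increments" is a list of rows, each an object with "linear": the shift along the tool's x, y, z in m, a list of three; "yaw": the turn about the tool's y in rad. A call has 1 to 5 rows; each row is the pose to reach, as a shift and turn from the pose measured when the call began, along the tool's axes at that moment; what a row does not reach only later rows make up. A row lasts 1/8 s, in which the tool goes at most 62.5 mm and 10.7 degrees, less where a joint would pass 70% of its speed; a pose out of reach is approached as far as the arm can. A call with a gripper value outside its range is refused whole. "gripper" is the opening, from 0 (shut) to 1 (fully open), set as the call begins (left out, the last holds). The fingers move at their own pace and stop on an object; "newtons" is the grip in N (left out, the last holds). Time passes only in rows, so rows that repeat a pose let the fingers close. It gives the time, the measured TCP pose, the force and the opening at its end, in the units of the state.
- robot.read_state(): the state, without advancing time (a new reading comes with each control period).
- robot.read_camera(name): name is "scene" or "top" or "wrist"; returns the picture (480x640x3 uint8, blue, green, red); there is no depth.
- robot.camera_params(name): a dict with "fov_y" (degrees; the focal length in pixels is half the picture's height over the tangent of half this angle, whatever the lens; pixels are square), "cx", "cy" (the principal point, pixels), "R" (3x3) and "t" (3): a world point X has camera coordinates R X + t. Camera axes: x right, y down, z forward; pixel columns grow to the right and rows downward; lengths in m; the calibration is good to about 2 mm. A picture is of the moment at which its call begins: read the wrist's pose just before it. camera_params takes no time and is no camera call; for the wrist camera it gives the pose at the moment of the call.
- robot.close_job(): hands the job in, once; it reports no verdict.
The state is a dict: "t": time; "q": joint angles; "dq": joint speeds; "joint_torque": joint torques, N m; "tool_pos": TCP position; "orientation": TCP orientation; "force": force on the tool from outside, world axes, zero at the start; "wrist_torque": the same for the moment, N m; "opening": finger opening in m.
Only numpy, scipy, OpenCV 4.12 (cv2) and the standard library are available. Lean on these libraries where they do the work, as an engineer would, in place of code of your own. Each camera call takes 0.05 s, during which the arm holds its last target.

### The job

On the glass studio bench a row of wide open-up channels is being locked together with open-down channels. Take the teal channel and set it, open side down, over the seam with the yellow spacer, straight along it and about centred on its length, so that one flange stands in each of the two troughs beside the seam; let go of it. Leave the rust-brown channel that already bridges the other seam in its place.

Things in the scene. Friction and masses are not known exactly. Their poses are not given: they have to be found in the camera images.
- cap: the teal channel to place, the only teal thing on the bench: 120 long x 50 wide x 40 high, walls 4 thick (42 clear inside), 0.15 to 0.3 kg, lying open side down. Origin: centre of its underside (lower edges of its flanges); x along its length, y across its width (flange outsides at y = +-25), z up to its closed back at 40
- seam: the open seam: a fixed yellow strip 150 long, 5 wide, 27 high between two open-up channels, with a flat yellow tab 22 x 30 at each end. Origin: middle of its underside, 10 above the bench; x along the seam, y across, z up. The flanges beside it are at y = +-3 to +-7, tops at z = 30; trough floors at z = 4, where a bridging channel's underside comes to rest
- row: the fixed row on a plank 200 x 304 x 10: three open-up aluminium channels, each 150 long, 92 wide, 30 high, walls 4, side by side with 6 between them, at y = -98, 0, 98; so two seams, at y = -49 and 49, one marked yellow, the other already bridged. Origin: centre of the plank's underside, on the bench; x along the channels, z up
- laid: the rust-brown channel, same size as the teal one (120 x 50 x 40), loose, standing open side down over the other seam, 98 from the open one (48 free between its side and that of a well-placed teal channel). Origin: centre of its underside; x along its length, z up
There are look-alikes about, which are no part of the job. Several things have the shape of the cap; the one meant has the colours described above.

How it is judged:
At the end, for the whole second after the job is handed in: The teal channel rests open side down, level (6 deg), on the two trough floors (within 4 mm in height), astride the yellow-marked seam (within 16 mm across, 25 mm along, 11 deg); the rust-brown channel is within 30 mm of where it was (y of cap in the frame of seam between -0.016 and 0.016 m and x of cap in the frame of seam between -0.025 and 0.025 m and z of cap in the frame of seam between 0 and 0.008 m and angle between the x axis of cap and the x axis of seam, either way round below 0.2 rad and angle between cap's own z axis and vertical below 0.1 rad and linear speed of cap below 0.02 m/s and distance of laid from where it was at the start of the episode below 0.03 m); the robot touches nothing.
It fails at once if the rust-brown channel already in the row is pushed more than 30 mm (distance of laid from where it was at the start of the episode above 0.03 m).
It also fails if it takes over 40 s, if anything falls off the work surface, if the arm or the gripper's body presses on something with over 40 N, if the wrist force passes 120 N, or if a joint passes its speed limit or range.

## Working session

There is one attempt and no reset: what is moved stays moved. The work goes in short steps, Python scripts to look and compute and a tool call to move; the robot and the scene stay as the last step left them, time stands still between calls to the robot, and variables do not carry over. Pictures are saved under pics/ and viewed, and the job is handed in when it is done.

Besides the shell and the picture viewer there is one more tool, called by a JSON object that holds its "op" and its "data", one argument or row to a line. carry_out: Moves the arm, as the interface text tells. Its arguments: {"type":"object","properties":{"increments":{"type":"array","items":{"type":"object","properties":{"linear":{"type":"array","items":{"type":"number"}},"yaw":{"type":"number"}}}},"gripper":{"type":"number"},"newtons":{"type":"number"}},"required":["increments"]}

```bash
mkdir -p pics; ls; cat > h.py <<'E'
import numpy as np, cv2
from scipy.spatial.transform import Rotation as Ro
from plant import robot
def cam(n):
    p=robot.camera_params(n); im=robot.read_camera(n); return p,im
def K(p): 
    f=240/np.tan(np.radians(p['fov_y'])/2); return f,p['cx'],p['cy']
def ray(p,uv,z):
    f,cx,cy=K(p); R=np.array(p['R']);t=np.array(p['t']); c=-R.T@t
    d=R.T@np.array([(uv[0]-cx)/f,(uv[1]-cy)/f,1.]); return c+d*(z-c[2])/d[2]
def proj(p,X):
    f,cx,cy=K(p); q=np.array(p['R'])@np.array(X)+np.array(p['t']); return np.array([cx+f*q[0]/q[2],cy+f*q[1]/q[2]])
E
python3 - <<'E'
from h import *
for n in ("scene","top","wrist"):
    p,im=cam(n); cv2.imwrite(f"pics/{n}0.png",im); print(n,p)
s=robot.read_state(); print(s)
print(Ro.from_rotvec(s['orientation']).as_matrix().round(3))
E
```

```text
pics
scene {'fov_y': 51.70786298592928, 'cx': 318.8759180852803, 'cy': 248.599527594702, 'R': array([[ 0.7757667 ,  0.63100229, -0.00470494],
       [ 0.4861458 , -0.60239763, -0.63307137],
       [-0.40230373,  0.4888284 , -0.77407914]]), 't': array([-0.3065357 , -0.17518352,  1.2131082 ])}
top {'fov_y': 52.808194946882004, 'cx': 323.06492501744486, 'cy': 234.2161956880663, 'R': array([[-0.02407139, -0.99950417,  0.02029725],
       [-0.98914493,  0.02086813, -0.14545386],
       [ 0.14495817, -0.0235782 , -0.98915681]]), 't': array([-0.00304695,  0.4282688 ,  0.95888991])}
wrist {'fov_y': 66.89610771869695, 'cx': 323.7786715332463, 'cy': 232.46316012010064, 'R': array([[ 0.31260431, -0.94988242, -0.00139251],
       [-0.91695541, -0.3021501 ,  0.26057261],
       [-0.24793408, -0.08017925, -0.96545325]]), 't': array([-0.59911867, -0.03118644,  0.38930329])}
{'t': 0.15, 'q': array([-1.33838906e+00,  1.31005288e-01,  1.48900743e+00,  3.96447666e-06,
        1.52297675e+00, -8.53946672e-02]), 'dq': array([ 0.00258741, -0.00122948, -0.00480279, -0.00142605, -0.0002572 ,
        0.00084711]), 'joint_torque': array([ 7.99078643e-04, -5.60474896e+01, -4.92336237e+01,  7.69180921e-02,
        3.07043013e-02, -9.65281674e-05]), 'tool_pos': array([ 0.18741832, -0.56954522,  0.22582981]), 'orientation': array([-0.32858664,  2.05124559, -2.04835311]), 'force': array([-0.63004203,  0.87222419, -0.37033282]), 'wrist_torque': array([-0.02273095,  0.02959094,  0.06085143]), 'opening': 0.09307284448558716}
[[-0.95  -0.     0.312]
 [-0.312  0.001 -0.95 ]
 [-0.    -1.    -0.001]]
```

View pics/top0.png

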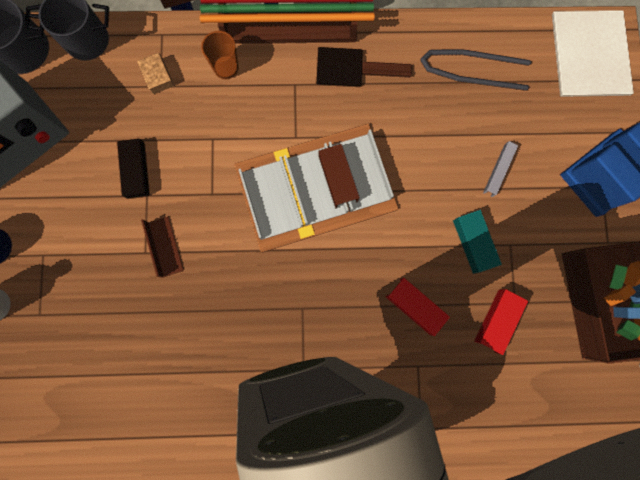

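View pics/scene0.png

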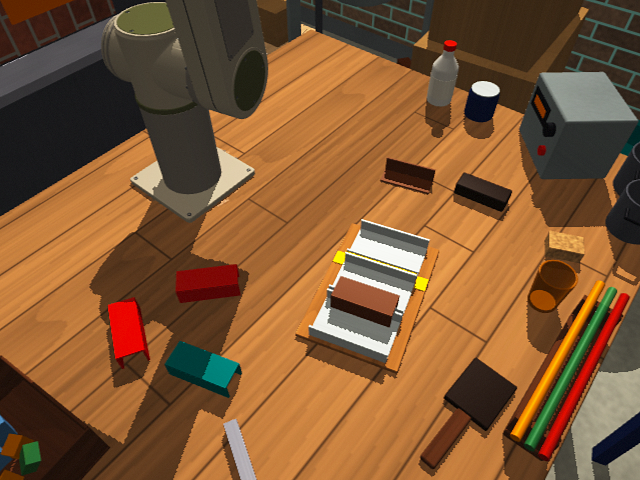

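The teal channel is at top (477,240) and scene (203,367), and it is partly in shadow. The look-alikes of the same shape are red at top (418,306) and (503,321), rust-brown in the row at (338,175), brown at (163,245), and dark at (133,167). Only the one at (477,240) is teal. The yellow seam tabs are at top (282,155) and (306,232). I'll enlarge that area to confirm and measure.

```bash
cat > m.py <<'E'
from h import *
im=cv2.imread("pics/top0.png"); p=robot.camera_params("top")
c=-np.array(p['R']).T@p['t']; print("cam",c)
hsv=cv2.cvtColor(im,cv2.COLOR_BGR2HSV)
teal=cv2.inRange(hsv,(80,120,30),(98,255,255)); 
n,l,st,ce=cv2.connectedComponentsWithStats(teal); print([ (s.tolist(),c_.round(0)) for s,c_ in zip(st[1:],ce[1:]) if s[4]>40])
k=1+np.argmax(st[1:,4]); cn=max(cv2.findContours((l==k).astype(np.uint8),0,1)[0],key=cv2.contourArea)
ap=cv2.approxPolyDP(cn,3,True)[:,0]; print("poly",ap.tolist())
for q in ap: print(q, ray(p,q,.04).round(4), ray(p,q,0).round(4))
yel=cv2.inRange(hsv,(22,150,120),(34,255,255)); n,l,st,ce=cv2.connectedComponentsWithStats(yel)
print([ (s.tolist(),c_.round(1)) for s,c_ in zip(st[1:],ce[1:]) if s[4]>15])
w=np.hstack([cv2.resize(im[195:285,440:520],None,fx=5,fy=5,interpolation=2),cv2.resize(im[120:255,230:400],None,fx=2.5,fy=3.3333,interpolation=2)[:450,:400]]) 
w=cv2.resize(im[195:285,430:530],None,fx=6,fy=6,interpolation=2); cv2.imwrite("pics/c1.png",w)
cv2.imwrite("pics/c2.png",cv2.resize(im[120:255,230:405],None,fx=4,fy=4,interpolation=2))
E
python3 m.py
```

```text
cam [0.28454764 0.01062629 1.01084768]
[([454, 210, 47, 62, 1644], array([477., 241.]))]
poly [[480, 210], [454, 220], [472, 270], [478, 271], [500, 264]]
[480 210] [ 0.4704 -0.3369  0.04  ] [ 0.4781 -0.3512  0.    ]
[454 220] [ 0.4506 -0.2817  0.04  ] [ 0.4575 -0.2938  0.    ]
[472 270] [ 0.3474 -0.3118  0.04  ] [ 0.35   -0.3251  0.    ]
[478 271] [ 0.3451 -0.3238  0.04  ] [ 0.3476 -0.3376  0.    ]
[500 264] [ 0.3582 -0.3697  0.04  ] [ 0.3613 -0.3854  0.    ]
[([275, 149, 14, 12, 87], array([280.9, 153.7])), ([299, 225, 15, 13, 128], array([305.8, 231.3]))]
```

View pics/c1.png

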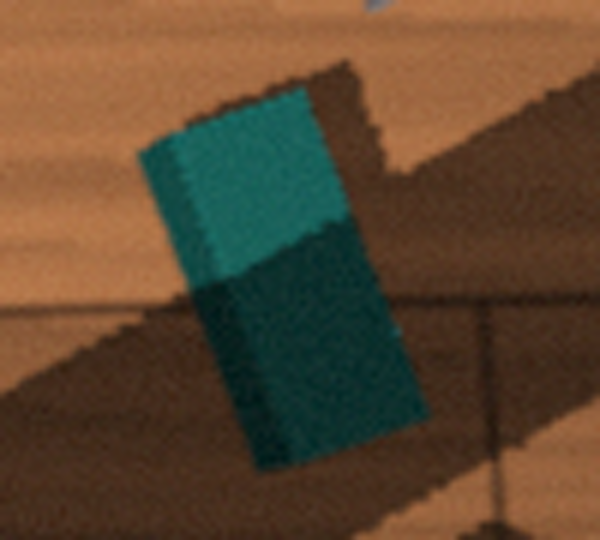

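View pics/c2.png

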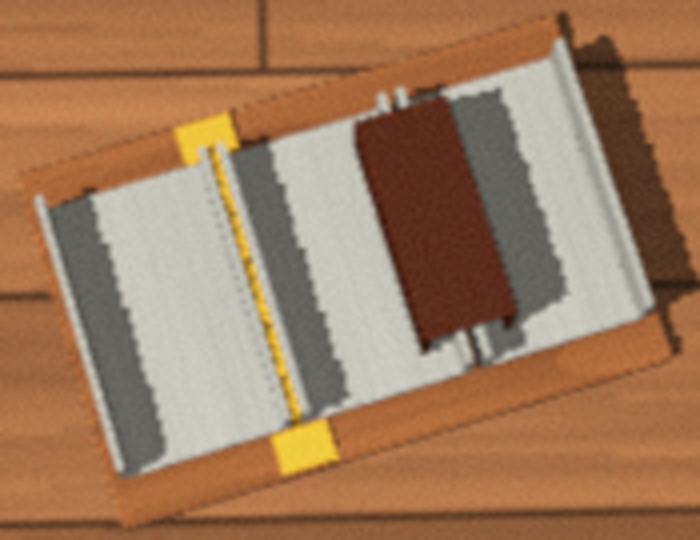

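The crop shows one teal channel, open side down, with its top-face corners at crop (175,132), (305,88), (428,420) and (292,465). The row crop shows the yellow strip running from (213,148) to (295,418), and the plank corners at (22,177), (562,12), (680,352) and (127,525).

```bash
cat > m2.py <<'E'
from h import *
p=robot.camera_params("top"); ps=robot.camera_params("scene")
f=lambda q,s,o:(np.array(q)+.5)/s-.5+np.array(o)
T=np.array([ray(p,f(q,6,(430,195)),.04) for q in [(175,132),(305,88),(428,420),(292,465)]])
print(T.round(4)); print("edges",[np.linalg.norm(T[i]-T[i-1]).round(4) for i in range(4)])
cc=T.mean(0); d=(T[0]+T[1]-T[2]-T[3]); print("cap c",cc.round(4),"ang",np.degrees(np.arctan2(d[1],d[0])))
print("cap in scene",[proj(ps,t).round(0) for t in T])
P=np.array([ray(p,f(q,4,(230,120)),.01) for q in [(22,177),(562,12),(680,352),(127,525)]])
print("plank",P.round(4),[np.linalg.norm(P[i]-P[i-1]).round(4) for i in range(4)])
pc=P.mean(0); dx=(P[0]+P[1]-P[2]-P[3]); a=np.arctan2(dx[1],dx[0]); print("row c",pc.round(4),np.degrees(a))
S=np.array([ray(p,f(q,4,(230,120)),.037) for q in [(213,148),(295,418)]]); ds=S[0]-S[1]
print("strip",S.round(4),np.linalg.norm(ds),np.degrees(np.arctan2(ds[1],ds[0])),"mid",S.mean(0).round(4))
yp=pc[:2]+49*1e-3*np.array([-np.sin(a),np.cos(a)]); print("seam from plank",yp.round(4))
B=np.array([ray(p,f(q,4,(230,120)),.01) for q in [(175,129),(235,112),(283,477),(340,458)]]); print("tabs out",B.round(4),B.mean(0).round(4))
L=np.array([ray(p,f(q,4,(230,120)),.054) for q in [(357,122),(449,97),(517,315),(425,352)]]);print("laid?",L.round(4))
E
python3 m2.py
```

```text
[[ 0.4575 -0.292   0.04  ]
 [ 0.4719 -0.3379  0.04  ]
 [ 0.357  -0.3715  0.04  ]
 [ 0.3429 -0.3242  0.04  ]]
edges [np.float64(0.1191), np.float64(0.0481), np.float64(0.1198), np.float64(0.0494)]
cap c [ 0.4073 -0.3314  0.04  ] ang 16.004154820173277
cap in scene [array([240., 363.]), array([227., 388.]), array([166., 362.]), array([182., 339.])]
plank [[ 0.5866  0.1705  0.01  ]
 [ 0.6739 -0.1213  0.01  ]
 [ 0.4847 -0.1767  0.01  ]
 [ 0.399   0.1158  0.01  ]] [np.float64(0.1955), np.float64(0.3046), np.float64(0.1971), np.float64(0.3047)]
row c [ 0.536  -0.0029  0.01  ] 16.290751753705948
strip [[0.5923 0.0672 0.037 ]
 [0.4489 0.0271 0.037 ]] 0.14885473920188344 15.61365349527508 mid [0.5206 0.0471 0.037 ]
seam from plank [0.5223 0.0441]
tabs out [[0.6117 0.0889 0.01  ]
 [0.6206 0.0567 0.01  ]
 [0.4224 0.0344 0.01  ]
 [0.4318 0.0044 0.01  ]] [0.5216 0.0461 0.01  ]
laid? [[ 0.5994 -0.0078  0.054 ]
 [ 0.6119 -0.0554  0.054 ]
 [ 0.4966 -0.0865  0.054 ]
 [ 0.4785 -0.0393  0.054 ]]
```

```bash
python3 - <<'E'
import cv2
im=cv2.imread("pics/scene0.png")
cv2.imwrite("pics/c3.png",cv2.resize(im[330:405,155:255],None,fx=6,fy=6,interpolation=2))
cv2.imwrite("pics/c4.png",cv2.resize(im[210:380,290:450],None,fx=3.5,fy=3.5,interpolation=2))
E
cat >> h.py <<'E'
def go(target,ang):  # ang: wanted x-axis angle deg (jaw z = ang-90)
    s=robot.read_state(); M=Ro.from_rotvec(s['orientation']).as_matrix()
    d=M.T@(np.array(target)-s['tool_pos']); cur=np.degrees(np.arctan2(M[1,2],M[0,2]))
    y=(cur-(ang-90)+90)%180-90
    print("t",round(s['t'],2),"pos",s['tool_pos'].round(4),"ydown",M[:,1].round(3),"lin",d.round(4),"dist",np.linalg.norm(d).round(3),"yaw",np.radians(y).round(4),"open",s['opening'],"F",s['force'].round(1),"q",s['q'].round(2))
E
python3 -c "
from h import *
go([.4075,-.331,.13],16)"
```

```text
t 0.15 pos [ 0.1874 -0.5695  0.2258] ydown [-0.     0.001 -1.   ] lin [-0.2836  0.0961 -0.1577] dist 0.338 yaw 0.0385 open 0.09307284448558716 F [-0.6  0.9 -0.4] q [-1.34  0.13  1.49  0.    1.52 -0.09]
```

View pics/c3.png

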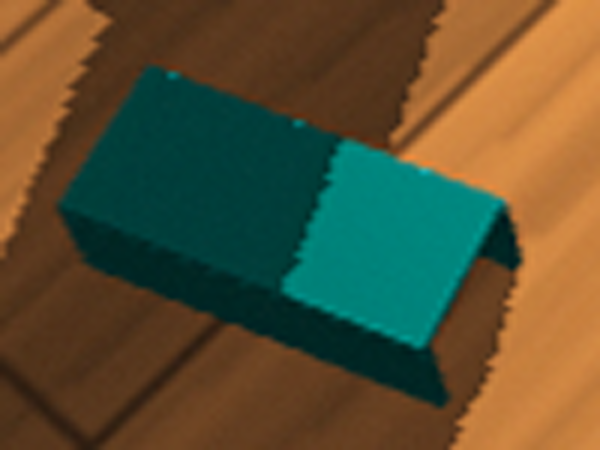

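View pics/c4.png

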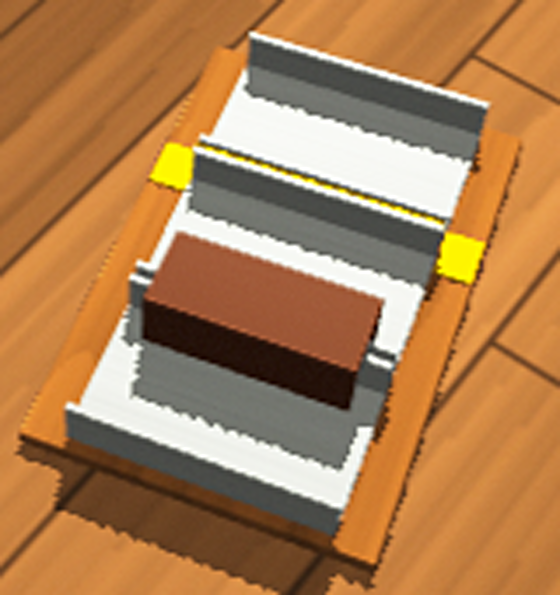

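The scene view confirms that the teal channel is open side down, with its corners at about (239,364) and (180,341). That is within 2 px of the positions predicted from the top view. The seam and its yellow tabs are clear of obstruction. I'll move over the cap.

{"op": "carry_out", "data": {
  "increments": [
    {"linear": [-0.05, 0.015, -0.028], "yaw": 0.01},
    {"linear": [-0.1, 0.03, -0.055], "yaw": 0.02},
    {"linear": [-0.15, 0.045, -0.083], "yaw": 0.03},
    {"linear": [-0.2, 0.06, -0.111], "yaw": 0.038},
    {"linear": [-0.245, 0.08, -0.136], "yaw": 0.038}
  ],
  "gripper": 1.0
}}

```text
t: 0.78
tool_pos: [0.3789, -0.3622, 0.1458]
orientation: [-0.291, 2.072, -2.07]
force: [1.1, -0.7, 0.2]
opening: 0.0936
```

```bash
python3 -c "
from h import *
go([.4075,-.331,.13],16)"
```

```text
t 0.78 pos [ 0.3789 -0.3622  0.1458] ydown [ 0.     0.001 -1.   ] lin [-0.0361  0.0159 -0.022 ] dist 0.045 yaw 0.0007 open 0.09361846855755075 F [ 1.1 -0.7  0.2] q [-0.86 -0.02  1.8   0.    1.37  0.43]
```

{"op": "carry_out", "data": {
  "increments": [
    {"linear": [-0.036, 0.016, -0.022], "yaw": 0.0},
    {"linear": [-0.036, 0.016, -0.022], "yaw": 0.0},
    {"linear": [-0.036, 0.016, -0.022], "yaw": 0.0}
  ]
}}

```text
t: 1.15
tool_pos: [0.4072, -0.3313, 0.13]
orientation: [-0.293, 2.072, -2.07]
force: [-0.4, 0.8, 1.1]
opening: 0.0926
```

```bash
python3 -c "
from h import *
go([.4075,-.331,.016],16)
p,im=cam('wrist')
for x,y in [(60,25),(60,-25),(-60,-25),(-60,25)]:
    a=np.radians(16);X=[.4075+(x*np.cos(a)-y*np.sin(a))/1e3,-.331+(x*np.sin(a)+y*np.cos(a))/1e3,.04]
    q=proj(p,X);print(q.round(1)); cv2.circle(im,tuple(int(v) for v in q),4,(0,0,255),1)
cv2.imwrite('pics/w1.png',im)"
```

```text
t 1.15 pos [ 0.4072 -0.3313  0.13  ] ydown [-0.     0.001 -1.   ] lin [-4.00e-04  1.14e-01 -1.00e-04] dist 0.114 yaw 0.0014 open 0.09261555978208684 F [-0.4  0.8  1.1] q [-0.78 -0.    1.81  0.    1.34  0.51]
[286.1 151.4]
[361.2 151.5]
[356.7 315. ]
[290.2 314.9]
```

View pics/w1.png

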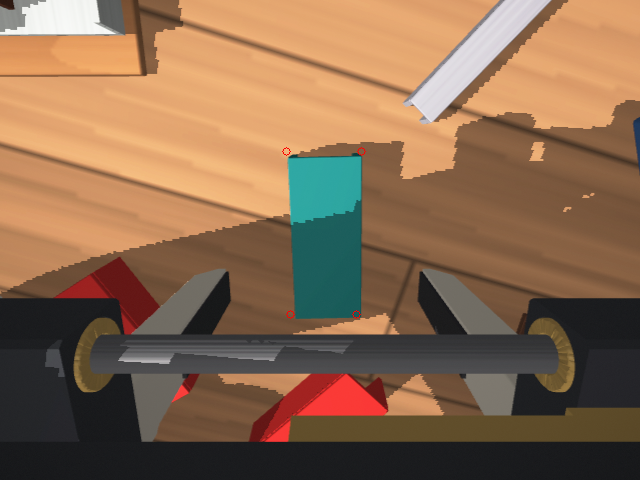

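The wrist view shows the teal channel between the open fingers, with its corners at about (289,157), (361,155), (362,318) and (296,318). They are within 5 px (about 2 mm) of the prediction. The red parts are well clear of the fingertips, so I'll descend and grip.

{"op": "carry_out", "data": {
  "increments": [
    {"linear": [0.001, 0.04, 0.001], "yaw": 0.0},
    {"linear": [0.001, 0.08, 0.001], "yaw": 0.0},
    {"linear": [0.001, 0.105, 0.001], "yaw": 0.0},
    {"linear": [0.001, 0.114, 0.001], "yaw": 0.0},
    {"linear": [0.001, 0.114, 0.001], "yaw": 0.0}
  ]
}}

```text
t: 1.82
tool_pos: [0.4061, -0.334, 0.0166]
orientation: [-0.29, 2.072, -2.072]
force: [-0.1, -0.5, -0.1]
opening: 0.0928
```

{"op": "carry_out", "data": {
  "increments": [
    {"linear": [0, 0, 0], "yaw": 0},
    {"linear": [0, 0, 0], "yaw": 0},
    {"linear": [0, 0, 0], "yaw": 0},
    {"linear": [0, 0, 0], "yaw": 0},
    {"linear": [0, 0, 0], "yaw": 0}
  ],
  "gripper": 0.3,
  "newtons": 25
}}

```text
t: 2.45
tool_pos: [0.4062, -0.3339, 0.0167]
orientation: [-0.29, 2.072, -2.072]
force: [-0.2, 0.1, 2.0]
opening: 0.0504
```

{"op": "carry_out", "data": {
  "increments": [
    {"linear": [0, -0.02, 0], "yaw": 0},
    {"linear": [0, -0.06, 0], "yaw": 0},
    {"linear": [0, -0.12, 0], "yaw": 0},
    {"linear": [0, -0.12, 0], "yaw": 0}
  ]
}}

```text
t: 2.95
tool_pos: [0.4088, -0.3365, 0.1426]
orientation: [-0.283, 2.061, -2.078]
force: [0.2, 0.7, -1.3]
opening: 0.0502
```

```bash
python3 -c "
from h import *
go([.521,.046,.136],16)
p,im=cam('wrist')
cv2.imwrite('pics/w2.png',im)"
```

```text
t 2.95 pos [ 0.4088 -0.3365  0.1426] ydown [ 0.008 -0.007 -1.   ] lin [-0.213   0.0047 -0.337 ] dist 0.399 yaw -0.0007 open 0.05015814013146852 F [ 0.2  0.7 -1.3] q [-0.79 -0.01  1.79  0.    1.35  0.51]
```

View pics/w2.png

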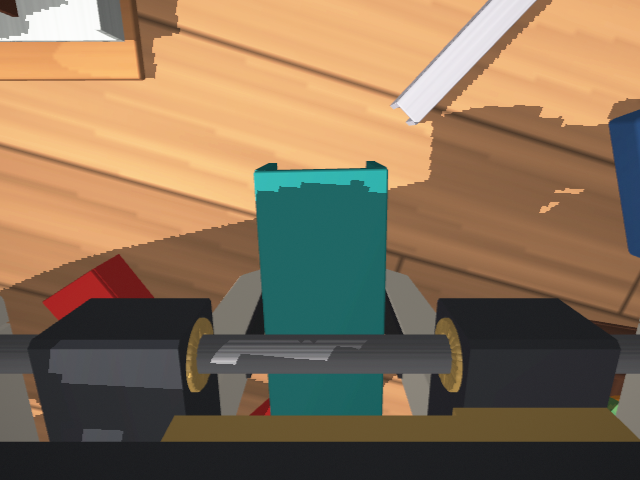

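The channel is held squarely and level in the jaws, with an opening of 50 mm. I'll carry it over to the seam.

{"op": "carry_out", "data": {
  "increments": [
    {"linear": [-0.02, 0.0, -0.03], "yaw": 0},
    {"linear": [-0.045, 0.0, -0.07], "yaw": 0},
    {"linear": [-0.07, 0.0, -0.11], "yaw": 0},
    {"linear": [-0.095, 0.0, -0.15], "yaw": 0},
    {"linear": [-0.12, 0.0, -0.19], "yaw": 0}
  ]
}}

```text
t: 3.62
tool_pos: [0.4694, -0.1175, 0.1364]
orientation: [-0.29, 2.069, -2.075]
force: [0.5, -0.5, -1.2]
opening: 0.0501
```

```bash
python3 -c "
from h import *
go([.521,.046,.136],16)"
```

```text
t 3.62 pos [ 0.4694 -0.1175  0.1364] ydown [ 0.001 -0.002 -1.   ] lin [-9.450e-02  1.000e-04 -1.431e-01] dist 0.171 yaw -0.0009 open 0.05012775124888961 F [ 0.5 -0.5 -1.2] q [-0.35 -0.13  1.91 -0.    1.35  0.94]
```

{"op": "carry_out", "data": {
  "increments": [
    {"linear": [-0.027, 0.0, -0.041], "yaw": 0},
    {"linear": [-0.054, 0.0, -0.082], "yaw": 0},
    {"linear": [-0.08, 0.0, -0.121], "yaw": 0},
    {"linear": [-0.0945, 0.0, -0.143], "yaw": 0},
    {"linear": [-0.0945, 0.0, -0.143], "yaw": 0}
  ]
}}

```text
t: 4.25
tool_pos: [0.5197, 0.0476, 0.1336]
orientation: [-0.297, 2.07, -2.074]
force: [-0.5, -1.1, -1.0]
opening: 0.05
```

```bash
python3 -c "
from h import *
go([.521,.046,.031],16)
a=np.radians(16)
for n in ('wrist','scene','top'):
  p,im=cam(n)
  for x in (-75,75):
    X=[.521+x*np.cos(a)/1e3,.046+x*np.sin(a)/1e3,.037]; print(n,proj(p,X).round(1))
  cv2.imwrite(f'pics/{n}3.png',im)"
```

```text
t 4.25 pos [0.5197 0.0476 0.1336] ydown [-0.003 -0.002 -1.   ] lin [-0.0012  0.1026  0.0018] dist 0.103 yaw 0.0021 open 0.04997486247622716 F [-0.5 -1.1 -1. ] q [-0.01 -0.01  1.81 -0.    1.35  1.28]
wrist [325.9 327.2]
wrist [326.7 126.9]
scene [346.9 250.7]
scene [417.8 273.7]
top [304.2 224.1]
top [283.1 156.2]
```

View pics/wrist3.png

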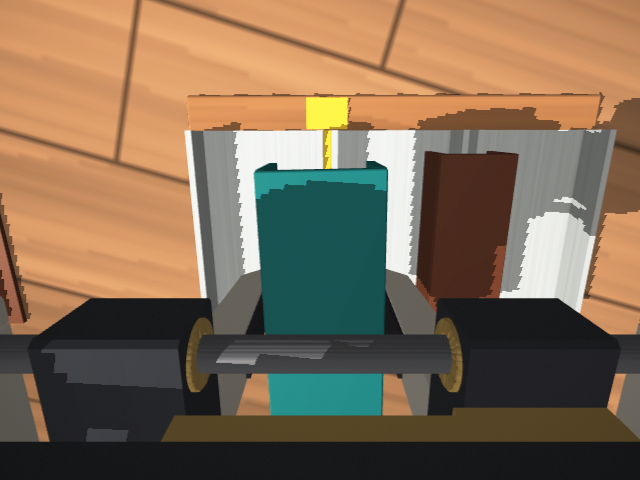

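View pics/scene3.png

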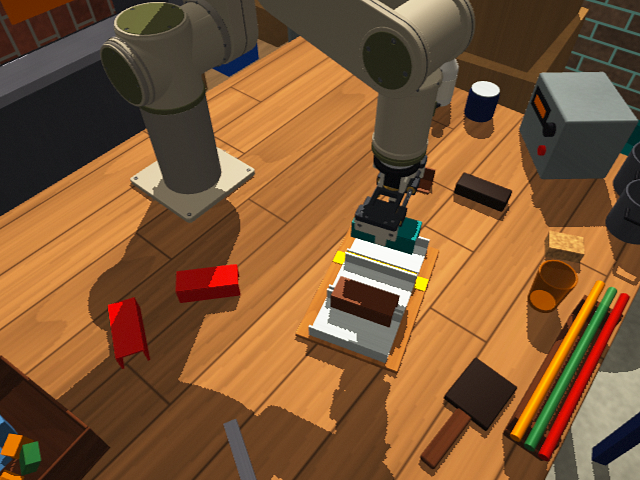

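In the wrist view the seam strip is at col 327, rows 130–168, and its tab is at (327,112). The far edge of the cap runs from (256,170) to (386,168). I'll cast rays on both to check the lateral offset.

```bash
python3 - <<'E'
from h import *
go([.521,.046,.031],16)
p,im=cam('wrist'); s=robot.read_state(); M=Ro.from_rotvec(s['orientation']).as_matrix(); T=s['tool_pos']
hsv=cv2.cvtColor(im,cv2.COLOR_BGR2HSV)
y=cv2.inRange(hsv,(22,150,120),(34,255,255)); t=cv2.inRange(hsv,(80,100,30),(98,255,255))
tl=lambda X:(M.T@(X-T)*1e3).round(1)
ys,xs=np.nonzero(y[90:128]); print("tab cols",xs.min(),xs.max(),"rows",ys.min()+90,ys.max()+90)
for r in (100,110,120):
    c=np.nonzero(y[r])[0]; print("tab",r,c.min(),c.max(),tl(ray(p,(c.mean(),r),.011)))
for r in (135,145,155,162):
    c=np.nonzero(y[r])[0]; print("strip",r,c.min(),c.max(),tl(ray(p,(c.mean(),r),.037)))
zt=T[2]+.024
for r in (185,230,280):
    c=np.nonzero(t[r])[0]; print("cap",r,c.min(),c.max(),tl(ray(p,(c.min(),r),zt)),tl(ray(p,(c.max(),r),zt)))
print("cap far end",tl(ray(p,(321,171),zt)), "tab outer end", tl(ray(p,(327,97),.011)))
E
```

```text
t 4.4 pos [0.5199 0.0452 0.1346] ydown [-0.002 -0.003 -1.   ] lin [-0.0016  0.1036 -0.0007] dist 0.104 yaw -0.001 open 0.04964086585509989 F [-0.8 -0.6 -1.4] q [-0.01 -0.02  1.81 -0.    1.35  1.28]
tab cols 302 343 rows 97 127
tab 100 302 343 [-95.3 123.8  -1.3]
tab 110 303 343 [-88.4 123.9  -1. ]
tab 120 303 343 [-81.4 123.9  -1. ]
strip 135 320 326 [-70.7  97.9  -0.9]
strip 145 320 326 [-64.1  97.9  -0.9]
strip 155 320 326 [-57.4  97.9  -0.9]
strip 162 320 326 [-52.7  97.9  -0.9]
cap 185 255 387 [-53.3 -24.2 -25.6] [-53.3 -24.   22.8]
cap 230 258 385 [-36.3 -24.1 -25.3] [-36.3 -24.   22.8]
cap 280 261 384 [-15.9 -24.1 -25. ] [-15.9 -24.   23.3]
cap far end [-58.4 -24.1  -1.4] tab outer end [-97.4 123.8   1.9]
```

The seam centreline is at tool z = −0.9 mm and the cap's mid-width is at −1.2 mm, so they are aligned. Along the seam they agree to about 2 mm. I'll lower it.

{"op": "carry_out", "data": {
  "increments": [
    {"linear": [-0.001, 0.03, 0.0], "yaw": 0},
    {"linear": [-0.001, 0.06, 0.0], "yaw": 0},
    {"linear": [-0.001, 0.08, 0.0], "yaw": 0},
    {"linear": [-0.001, 0.09, 0.0], "yaw": 0},
    {"linear": [-0.001, 0.09, 0.0], "yaw": 0}
  ]
}}

```text
t: 5.08
tool_pos: [0.5205, 0.0444, 0.0445]
orientation: [-0.291, 2.072, -2.077]
force: [0.8, 0.1, -1.7]
opening: 0.0503
```

```bash
python3 -c "
from h import *
go([.521,.046,.031],16)
p,im=cam('scene'); cv2.imwrite('pics/s4.png',cv2.resize(im[180:380,290:470],None,fx=3,fy=3))"
```

```text
t 5.08 pos [0.5205 0.0444 0.0445] ydown [-0.002 -0.003 -1.   ] lin [-0.001   0.0135 -0.0014] dist 0.014 yaw -0.0027 open 0.05028027274932121 F [ 0.8  0.1 -1.7] q [-0.01  0.09  1.88 -0.    1.17  1.28]
```

View pics/s4.png

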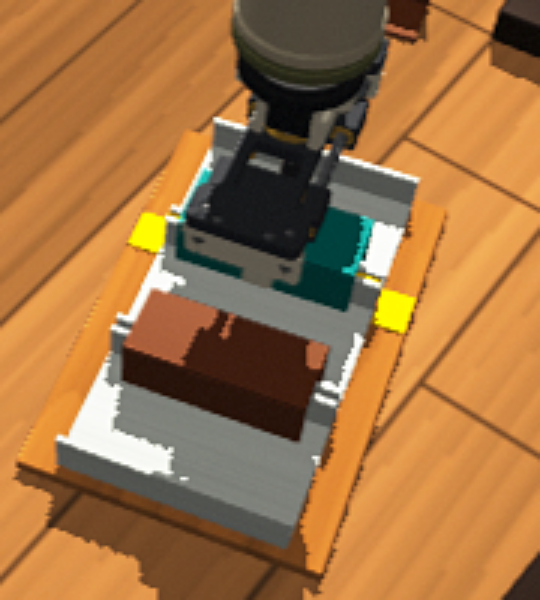

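The channel is astride the flanges, about 13 mm above the trough floors. The rust-brown channel has not moved. I'll lower it to the floors.

{"op": "carry_out", "data": {
  "increments": [
    {"linear": [-0.001, 0.005, -0.001], "yaw": 0},
    {"linear": [-0.001, 0.009, -0.001], "yaw": 0},
    {"linear": [-0.001, 0.012, -0.001], "yaw": 0},
    {"linear": [-0.001, 0.013, -0.001], "yaw": 0},
    {"linear": [-0.001, 0.013, -0.001], "yaw": 0}
  ]
}}

```text
t: 5.75
tool_pos: [0.5218, 0.0458, 0.0323]
orientation: [-0.29, 2.071, -2.077]
force: [0.1, 0.0, -1.6]
opening: 0.0498
```

{"op": "carry_out", "data": {
  "increments": [
    {"linear": [0, 0.001, 0], "yaw": 0},
    {"linear": [0, 0.002, 0], "yaw": 0},
    {"linear": [0, 0.002, 0], "yaw": 0}
  ]
}}

```text
t: 6.12
tool_pos: [0.5219, 0.0458, 0.0308]
orientation: [-0.29, 2.071, -2.077]
force: [-2.9, -0.5, 3.9]
opening: 0.0499
```

The force turned positive, from −1.6 to +3.9 N, at z = 0.0308. That is the expected contact with the floor (0.014 + 0.0167), so I'll release with a limited opening.

{"op": "carry_out", "data": {
  "increments": [
    {"linear": [0, 0, 0], "yaw": 0},
    {"linear": [0, 0, 0], "yaw": 0},
    {"linear": [0, 0, 0], "yaw": 0},
    {"linear": [0, 0, 0], "yaw": 0}
  ],
  "gripper": 0.75
}}

```text
t: 6.62
tool_pos: [0.5219, 0.0458, 0.0307]
orientation: [-0.29, 2.071, -2.076]
force: [-0.1, -0.5, 0.3]
opening: 0.0698
```

{"op": "carry_out", "data": {
  "increments": [
    {"linear": [0, -0.015, 0], "yaw": 0},
    {"linear": [0, -0.04, 0], "yaw": 0},
    {"linear": [0, -0.08, 0], "yaw": 0},
    {"linear": [0, -0.13, 0], "yaw": 0},
    {"linear": [0, -0.15, 0], "yaw": 0}
  ]
}}

```text
t: 7.25
tool_pos: [0.524, 0.0462, 0.1859]
orientation: [-0.283, 2.067, -2.075]
force: [0.4, -0.7, -0.8]
opening: 0.0697
```

{"op": "carry_out", "data": {
  "increments": [
    {"linear": [0.03, 0, 0.05], "yaw": 0},
    {"linear": [0.06, 0, 0.1], "yaw": 0},
    {"linear": [0.09, 0, 0.15], "yaw": 0},
    {"linear": [0.12, 0, 0.2], "yaw": 0},
    {"linear": [0.12, 0, 0.2], "yaw": 0}
  ]
}}

```text
t: 7.88
tool_pos: [0.4622, -0.1826, 0.1875]
orientation: [-0.277, 2.068, -2.079]
force: [0.5, -0.1, 0.0]
opening: 0.0695
```

```bash
python3 - <<'E'
from h import *
go([.521,.046,.031],16)
p,im=cam('top'); cv2.imwrite('pics/top5.png',cv2.resize(im[120:255,230:405],None,fx=4,fy=4,interpolation=2))
p,im=cam('scene'); cv2.imwrite('pics/s5.png',cv2.resize(im[210:380,290:450],None,fx=3.5,fy=3.5,interpolation=2))
E
```

```text
t 7.88 pos [ 0.4622 -0.1826  0.1875] ydown [ 0.007 -0.004 -1.   ] lin [-0.1171  0.1558 -0.2054] dist 0.283 yaw -0.0079 open 0.06950381377133175 F [ 0.5 -0.1  0. ] q [-0.48 -0.14  1.83 -0.    1.44  0.82]
```

View pics/top5.png

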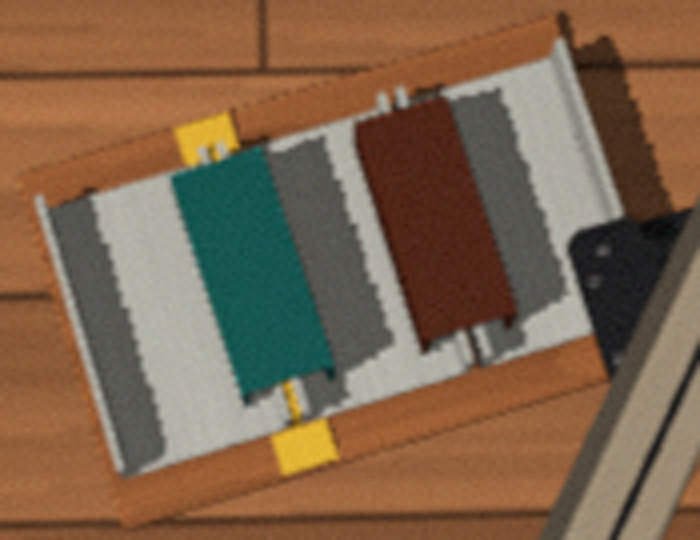

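View pics/s5.png

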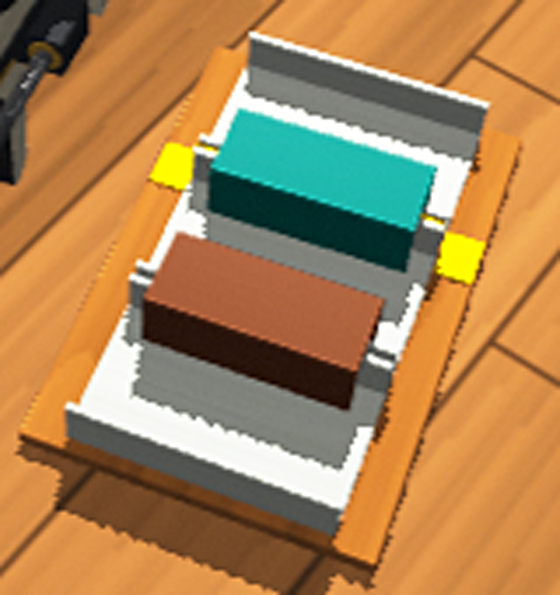

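The teal channel sits astride the yellow seam, with its top corners at crop (175,178), (267,150), (333,367) and (245,395). The rust-brown channel is at the same pixels as before, (357,122) to (517,315). I'll check the numbers and hand in.

```bash
python3 - <<'E'
from h import *
p=robot.camera_params("top")
T=np.array([ray(p,(np.array(q)+.5)/4-.5+[230,120],.054) for q in [(175,178),(267,150),(333,367),(245,395)]])
d=T[0]+T[1]-T[2]-T[3]; a=np.radians(16); e=T.mean(0)-[.521,.046,.054]
print([np.linalg.norm(T[i]-T[i-1]).round(4) for i in range(4)],"along",e[0]*np.cos(a)+e[1]*np.sin(a),"across",-e[0]*np.sin(a)+e[1]*np.cos(a),"ang",np.degrees(np.arctan2(d[1],d[0])))
s=robot.read_state(); print(s['t'],s['force'],abs(s['dq']).max())
robot.close_job()
E
```

```text
[np.float64(0.1181), np.float64(0.0491), np.float64(0.1179), np.float64(0.0464)] along 0.0006095140865083627 across -0.00037339200957653683 ang 16.089791461224742
7.975 [ 0.31444287 -0.22921506  0.53150805] 0.04149247016980868
the job is handed in; nothing more can be done
```

I gripped the teal channel across its width and carried it to the yellow-marked seam. I lowered it until the wrist force showed it resting on the floor, released it, backed the arm away and handed the job in at about 8 s.

**Last checks (top and scene pictures):**
- **Position:** the teal channel is about 0.6 mm off along the seam and 0.4 mm off across it, with a heading of 16.1° against about 16° for the seam. The camera calibration is only good to about 2 mm. Its top face measured about 118 x 46–49 mm, slightly under the real 120 x 50 mm because of the pixel size.
- **Height and level:** I did not measure the final height or tilt directly. The channel touched down at the expected tool height (z = 0.0308 m), and in the scene picture it looks level.
- **Rust-brown channel:** it is at the same pixels as at the start, so I saw no sign that it moved.
- **Clearance:** the gripper is clear of everything and the force readings are near zero.

None of the checks failed or disagreed beyond those few millimetres.

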